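# Aim the camera at the vase with its pan bar and release the shutter

## Task

Take the catalogue picture of the tall vase: with one finger push the camera's pan bar sideways, without gripping it, until the lens points straight at the middle of the vase, keeping the camera level. Then press the button on the release box right down and let it come up again. Do not disturb the china or the spare lens.

Things in the scene. Friction and masses are not known exactly. Their poses are not given: they have to be found in the camera images.
- stand: Fixed foot of the pan-and-tilt head, screwed to a black gridded board 12 mm thick (500 x 580 mm; the board's top is at z = 0.012): steel flange 110 mm across and 8 mm high. Origin: centre of its underside, on the upright pan axis. Its x axis is where the lens points when joint pan reads 0; z up.
- pan (a joint): Turning of the head with camera and pan bar about the stand's upright axis, rad: 0 = lens along the stand's +x, positive = anticlockwise seen from above (lens swings to the stand's +y, the pan bar behind it swings to -y). Stops at -1.25 and +1.25. Drag friction about 0.25 N m plus light damping (1.5 to 3 N sideways at the grip): it stays where it is left. At the start it is not aimed at any piece.
- tilt (a joint): Nodding of camera and pan bar about the level axis 87 mm above the table, rad: 0 = level, positive = lens down, bar end up. Held by friction of about 1.1 N m (5 to 6 N up or down at the grip moves it); it starts level and must stay level.
- bar_grip (a point): Middle of the pan bar's black grip, on the bar's centre line, 87 mm above the table, 190 mm behind and 48 mm left of the pan axis (seen from behind the camera). The level bar runs straight back from the head, parallel to the lens axis. The grip is round, 24 mm across,, from 60 mm behind this point (free end) to 65 mm before it. Axes: x as the lens points, y to the camera's left, z up. Below is only table or board.
- lens (a point): Centre of the lens's front glass, 157 mm above the table, 115 mm before the pan axis; x axis = where the lens points (through the upright pan axis), y to the camera's left, z up. The lens is 74 mm across. Camera body 135 mm wide; its back (eyecup) ends 41 mm behind the pan axis, its top is 221 mm above the table.
- vase: The piece to photograph: tall plain white china vase, 200 mm high, 88 mm across its belly, narrow neck, standing on the board 260 to 340 mm from the pan axis. Origin: centre of its underside; z up along its axis of revolution. Loose.
- bowl: Bystander: open white china bowl, 116 mm across, 62 mm high, on the board. Origin: centre of its underside. Loose.
- jar: Bystander: squat white china jar with a knobbed lid (one piece), 84 mm across, 110 mm high, on the board. Origin: centre of its underside. Loose.
- spare_lens: Bystander: black spare lens standing on the bench, 74 mm across, 98 mm high. Origin: centre of its underside. Loose.
- release_top (a point): Centre of the top of the round black push button (26 mm across, in a grey collar 42 mm across) on the black release box (62 x 100 x 20 mm, fixed to the bench beyond the pan bar, to the robot's left). The top stands 42 mm above the table, 10 mm above the collar, when not pressed.
- release (a joint): Travel of the release button, m: 0 = up, 0.006 = right down; spring: starts to move at 1.5 N, 5 N right down; it comes up again when let go. The picture is taken when it has gone down 0.0045.
Not all that is in view belongs to the job. What is shaped like the part that bears release_top but pink or white is not meant.

How it is judged:
By the outcome, as a careful person would: the job done as asked, in the order asked, and still so for the second after the job is handed in, with the robot touching nothing.
It also fails if it takes over 64 s, if anything falls off the work surface, if the arm or the gripper's body presses on something with over 40 N, if the wrist force passes 120 N, or if a joint passes its speed limit or range.

## Robot

A 7-joint arm with a two-finger parallel gripper is mounted at the origin on the work surface. World frame = base frame: x ahead of the robot, y to its left, z up, the work surface at z = 0. Lengths are in m, angles in rad, forces in N, time in s.
With the tool pointing down it reaches from about 0.425 to 0.925 m from the base axis. Payload 6.8 kg.
Tool frame: the origin (TCP) lies at the very end of the fingers, on their centre line; the grasp point (between the pads) lies r.grip_depth behind it (r.grip_depth is the distance from the TCP to the grasp point, in m); z points along the fingers, x is the direction in which the jaws open and shut, and the axes are right-handed (so a half turn about z gives the same grasp; the last joint's range is limited). The gripper opens to 85 mm and grips with 20 to 120 N. Pads are 22 mm wide; open, the fingers measure 114 mm over their backs; the gripper's body (76 mm by 85 mm) begins 54 mm behind the grasp point. The pads swing forward as they close: fully open they stand 13 mm farther back than shut.
Start: joints at [1.072, 0.477, 0.022, 1.555, -0.011, 1.109, -0.083], TCP at [0.257, -0.624, 0.196] pointing down, gripper open.
Joint ranges: [-2.96, 2.96], [-0.34, 2.1], [-1.41, 1.46], [0.24, 2.44], [-1.37, 4.51], [0.17, 1.92], [-2.96, 2.96]. Speed limits (rad/s): [2.39, 2.39, 3.14, 3.14, 3.14, 3.14, 3.14].

## Interface

Orientations are given as a rotation vector (axis times angle).
In Python, from bench import readout, grab_frame, workorder, r gives the robot as it stands.
- The arm moves only by the shell command python3 -m handwheel 'ROWS' [FORCE]. ROWS is text: rows parted by semicolons, each of 7 numbers parted by spaces: the shift along the tool's x, y, z in mm, then the turn, a rotation vector about the tool's x, y, z in degrees, then the finger opening in mm, from 0 to 85.4. A call has 1 to 12 rows; each row is the pose to reach, as a shift and turn from the pose commanded when the call began, along the tool's axes at that moment; what a row does not reach only later rows make up. A row lasts 1/8 s, in which the tool goes at most 62.5 mm and 10.7 degrees, less where a joint would pass 70% of its speed; a pose out of reach is approached as far as the arm can. A call with a gripper value outside its range is refused whole. The fingers move at their own pace and stop on an object; FORCE is the grip in N (left out, the last holds). Time passes only in rows, so rows that repeat a pose let the fingers close. It gives the time, the measured TCP pose, the force and the opening at its end, in the units of the state.
- readout.get_obs(): the state, without advancing time (a new reading comes with each control period).
- grab_frame(name): name is "side" or "top" or "wrist"; returns a dict with "pixels" (400x640x3 uint8, red, green, blue), "fx", "fy", "cx", "cy" (pixels), "D" ([k1, k2, p1, p2, k3] as OpenCV has them; the pictures are not rectified), "rvec" (rotation vector, rad) and "tvec" (3), from world to camera coordinates, as OpenCV has them. Camera axes: x right, y down, z forward; pixel columns grow to the right and rows downward; lengths in m; the calibration is good to about 2 mm. A picture is of the moment at which its call begins. There is no depth.
- workorder.hand_in(): hands the job in, once; it reports no verdict.
The state is a dict: "clock": time; "joints": joint angles; "qvel": joint speeds; "tau": joint torques, N m; "tcp_pos": TCP position; "orientation": TCP orientation; "contact_force": force on the tool from outside, world axes, zero at the start; "moment": the same for the moment, N m; "grip_width": finger opening in m.
Only numpy, scipy, OpenCV 4.12 (cv2) and the standard library are available. Lean on these libraries where they do the work, as an engineer would, in place of code of your own. Each camera call takes 0.05 s, during which the arm holds its last target.

## Working session

There is one attempt and no reset: what is moved stays moved. The work goes in short steps, Python scripts to look and compute and a shell command to move; the robot and the scene stay as the last step left them, time stands still between calls to the robot, and variables do not carry over. Pictures are saved under pics/ and viewed, and the job is handed in when it is done.

```bash
ls; mkdir -p pics; cat > h.py <<'E'
import numpy as np, cv2
from bench import readout, grab_frame, workorder, r
def save(n,name):
    f=grab_frame(n); cv2.imwrite(f'pics/{name}.png',f['pixels'][:,:,::-1]); np.save(f'pics/{name}.npy',f,allow_pickle=True); return f
def load(name): return np.load(f'pics/{name}.npy',allow_pickle=True).item()
def ray(f,uv):
    K=np.array([[f['fx'],0,f['cx']],[0,f['fy'],f['cy']],[0,0,1.]])
    p=cv2.undistortPoints(np.array(uv,float).reshape(-1,1,2),K,np.array(f['D'],float)).reshape(-1,2)
    R=cv2.Rodrigues(np.array(f['rvec'],float))[0]; t=np.array(f['tvec'],float)
    d=np.c_[p,np.ones(len(p))]@R; return -R.T@t,d/np.linalg.norm(d,axis=1)[:,None]
def onz(f,uv,z):
    c,d=ray(f,uv); return c+d*((z-c[2])/d[:,2])[:,None]
def tri(f1,a,f2,b):
    c1,d1=ray(f1,a);c2,d2=ray(f2,b);d1=d1[0];d2=d2[0]
    s=np.linalg.lstsq(np.c_[d1,-d2],c2-c1,rcond=None)[0]
    p,q=c1+s[0]*d1,c2+s[1]*d2
    return (p+q)/2,np.linalg.norm(p-q)
def proj(f,P):
    K=np.array([[f['fx'],0,f['cx']],[0,f['fy'],f['cy']],[0,0,1.]])
    return cv2.projectPoints(np.array(P,float).reshape(-1,1,3),np.array(f['rvec'],float),np.array(f['tvec'],float),K,np.array(f['D'],float))[0].reshape(-1,2)
E
python3 - <<'E'
from h import *
for n in('side','top','wrist'):
    f=save(n,n+'0'); print(n,f['fx'],f['cx'],f['cy'],f['D'],ray(f,[[320,200]]))
print(readout.get_obs(), r.grip_depth)
E
```

```text
pics
side 498.2186096572667 327.1463097199954 204.40147477687964 [-0.09766932  0.          0.          0.          0.        ] (array([-0.08282687,  0.88279823,  0.99998304]), array([[ 0.47468972, -0.58632994, -0.65641974]]))
top 512.3757099252521 310.97667688643423 188.61282979864424 [-0.1166545  0.         0.         0.         0.       ] (array([0.22423179, 0.09855529, 1.5640916 ]), array([[ 0.16704733, -0.00646714, -0.98592767]]))
wrist 306.11725102157 317.98972131670956 202.7358663004648 [0.01478973 0.         0.         0.         0.        ] (array([ 0.31664202, -0.60028609,  0.37493778]), array([[-0.23241215, -0.10104082, -0.96735482]]))
{'clock': 0.15, 'joints': array([ 1.07188562,  0.47760589,  0.02235065,  1.556195  , -0.01147689,
        1.10930562, -0.08311548]), 'qvel': array([ 1.82851182e-05, -9.26265398e-04, -5.13826073e-04, -3.26705417e-03,
        6.61243619e-04, -4.75258822e-04, -1.25423953e-03]), 'tau': array([ 3.09329684e-03, -5.96926045e+01,  1.61012247e+00, -2.81494886e+01,
        1.26097150e-02,  6.45611595e-03, -2.42912625e-05]), 'tcp_pos': array([ 0.25692807, -0.6236557 ,  0.19556448]), 'orientation': array([-2.60994121e+00,  1.74745600e+00,  1.90522705e-03]), 'contact_force': array([-0.23088381, -1.03313218,  0.77604358]), 'moment': array([0.02503473, 0.05289323, 0.00110988]), 'grip_width': 0.0856111765789523} 0.0187
```

View pics/side0.png

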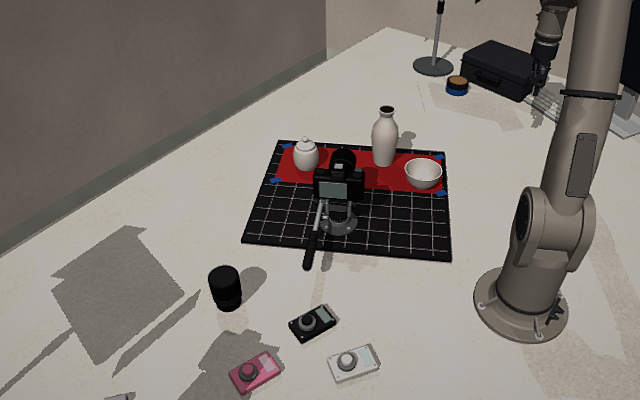

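View pics/top0.png

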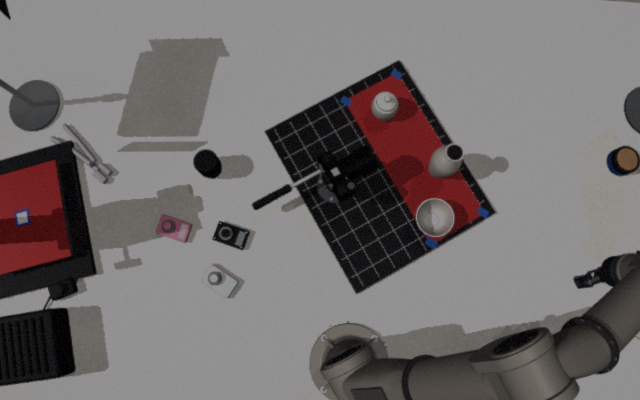

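View pics/wrist0.png

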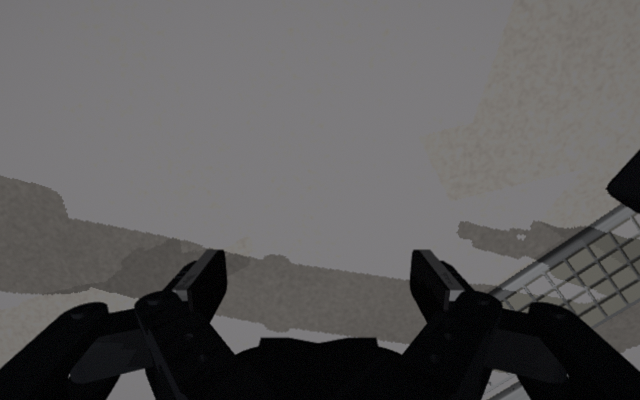

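The side view shows the camera at about (338,180), the vase at (384,140), the jar at (306,155), the bowl at (423,172) and the black release box at (312,322). The top view shows the bar grip at (272,197), the vase at (446,162) and the release box at (231,235). Next I'll crop in for precise pixels.

```bash
python3 - <<'E'
from h import *
def crop(n,x0,y0,w,h,s,o):
    a=load(n)['pixels'][y0:y0+h,x0:x0+w,::-1]; a=cv2.resize(a,None,fx=s,fy=s,interpolation=cv2.INTER_CUBIC)
    a=np.clip(a.astype(float)*(1.6 if n[0]=='t' else 1.2),0,255).astype(np.uint8)
    for x in range((x0+19)//20*20,x0+w,20): cv2.putText(a,str(x),((x-x0)*s,10),0,.35,(0,255,255)); cv2.line(a,((x-x0)*s,12),((x-x0)*s,16),(0,255,255))
    for y in range((y0+19)//20*20,y0+h,20): cv2.putText(a,str(y),(0,(y-y0)*s),0,.35,(0,255,0)); 
    cv2.imwrite(f'pics/{o}.png',a)
crop('top0',240,50,265,200,3,'tc'); crop('top0',180,130,200,150,4,'tc2'); crop('side0',210,90,260,190,3,'sc'); crop('side0',220,270,180,130,4,'sc2')
E
```

```text
(no output)
```

View pics/tc.png

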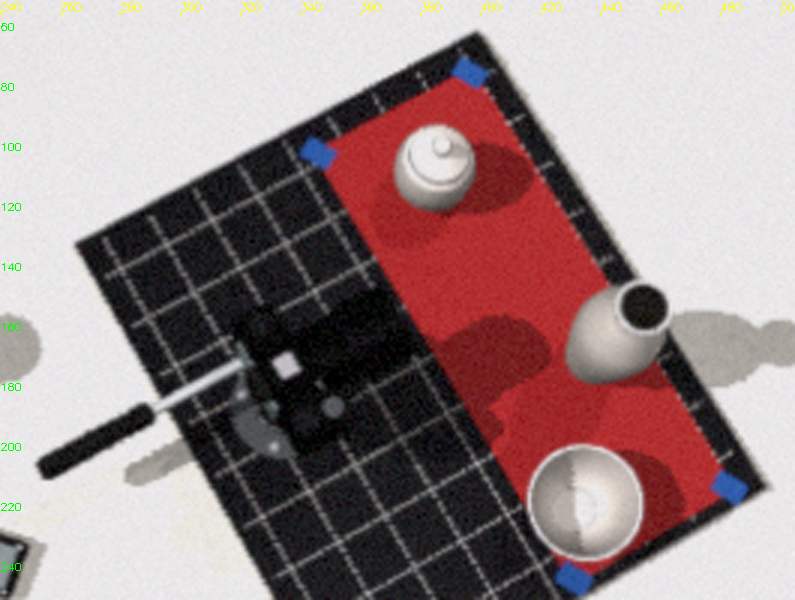

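View pics/tc2.png

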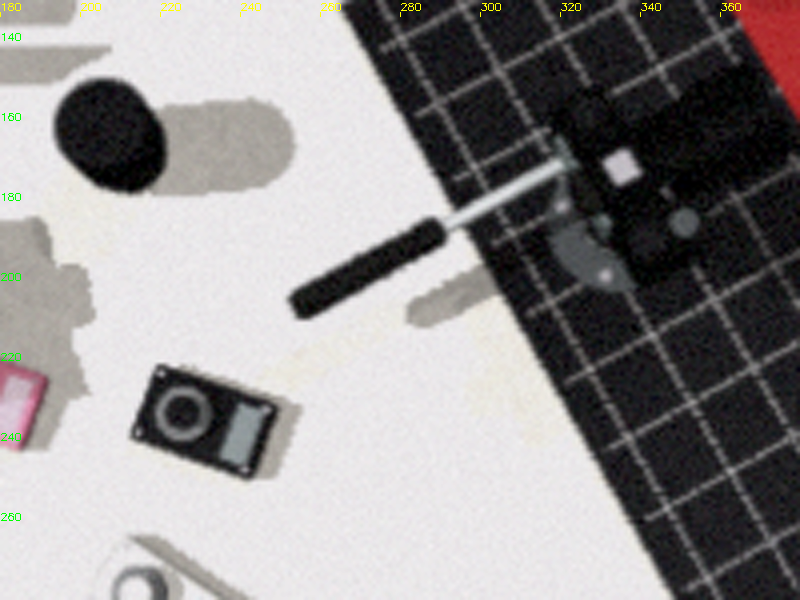

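View pics/sc.png

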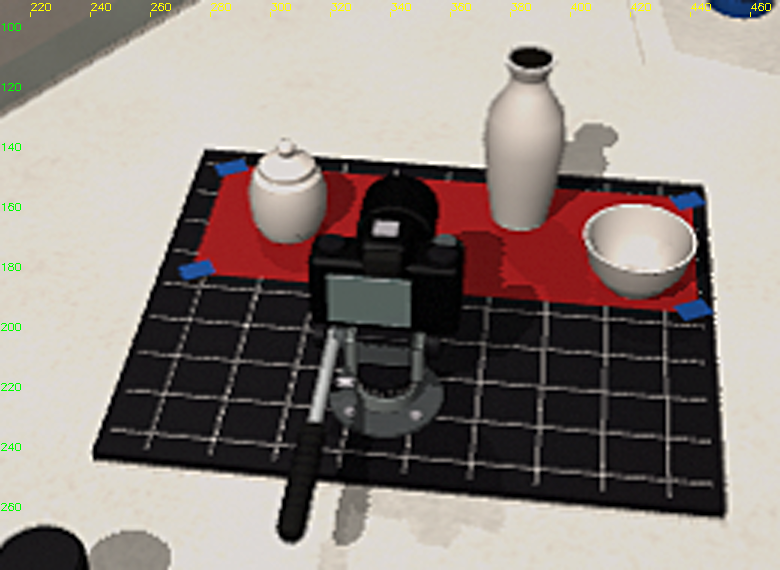

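View pics/sc2.png

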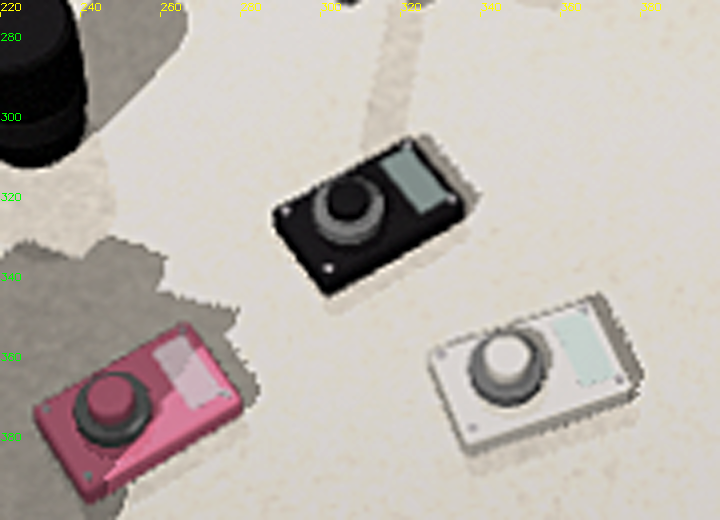

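```bash
cat > meas.py <<'E'
from h import *
np.set_printoptions(precision=4,suppress=True)
from scipy.optimize import least_squares
def grip(f,box,thr=60):
    # dark grip on light bench
    x0,y0,x1,y1=box
    g=f['pixels'][y0:y1,x0:x1].max(2); m=(g<thr).astype(np.uint8)
    n,l,s,c=cv2.connectedComponentsWithStats(m)
    return m,l,s
if __name__=='__main__':
    t,s=load('top0'),load('side0')
    print('rim tri',tri(t,[454,152.3],s,[387,109.3]))
    print('rim top onz.212',onz(t,[[454,152.3]],.212),onz(s,[[387,109.3]],.212))
    print('button',tri(t,[180+183/4,130+412/4],s,[220+348/4,270+199/4]),onz(t,[[180+183/4,130+412/4]],.042),onz(s,[[220+348/4,270+199/4]],.042))
    # flange arc, side crop pts
    sp=[(331,395),(335,412),(345,424),(360,432),(387,437),(410,433),(428,424),(440,410),(443,396)]
    sp=onz(s,[(210+x/3,90+y/3) for x,y in sp],.018)
    tp=[(549,240),(556,258),(568,273),(585,285),(605,291),(630,292)]
    tp=onz(t,[(180+x/4,130+y/4) for x,y in tp],.018)
    for nm,P in(('side',sp),('top',tp)):
        o=least_squares(lambda c:np.hypot(P[:,0]-c[0],P[:,1]-c[1])-.055,[.45,.1]);print(nm,o.x,o.fun)
    # board corners
    print('corners',onz(t,[(240+78/3,50+244/3),(240+478/3,50+33/3),(240+768/3,50+487/3)],.012))
    # bar: points (free end, grip front) top
    for nm,P in(('top',onz(t,[(180+303/4,130+305/4),(180+437/4,130+232/4)],.087)),('side',onz(s,[(210+290/3,90+535/3),(210+310/3,90+428/3)],.087))):
        d=P[1]-P[0];print(nm,P,np.linalg.norm(d),np.degrees(np.arctan2(d[1],d[0])))
    print('spare',onz(t,[[180+105/4,130+120/4]],.098))
    P=onz(t,[(180+133/4,130+437/4),(180+160/4,130+367/4),(180+275/4,130+403/4),(180+250/4,130+478/4)],.02);print('box',P, P.mean(0))
    print('bowl',onz(t,[[240+585/3,50+502/3]],.074),'jar knob',onz(t,[[240+441/3,50+146/3]],.12))
E
python3 meas.py
```

```text
rim tri (array([ 0.5877, -0.2787,  0.2098]), np.float64(0.0037448647710401715))
rim top onz.212 [[ 0.5889 -0.2773  0.212 ]] [[ 0.584  -0.2759  0.212 ]]
button (array([0.3798, 0.3713, 0.0314]), np.float64(0.0015622557097771483)) [[0.3795 0.3698 0.042 ]] [[0.3741 0.3766 0.042 ]]
side [0.4827 0.1051] [ 0.0344  0.014  -0.004  -0.0215 -0.0393 -0.0251 -0.0045  0.017   0.0338]
top [0.4487 0.0973] [ 0.0135 -0.0002 -0.0095 -0.0111 -0.0027  0.0137]
corners [[ 0.7059  0.2606  0.012 ]
 [ 0.9501 -0.1684  0.012 ]
 [ 0.4525 -0.4571  0.012 ]]
top [[0.4543 0.2765 0.087 ]
 [0.5095 0.1794 0.087 ]] 0.11166082322643041 -60.402824125814554
side [[0.4479 0.2847 0.087 ]
 [0.5115 0.1794 0.087 ]] 0.12299780176939512 -58.866934081566114
spare [[0.59   0.4271 0.098 ]]
box [[0.3622 0.4112 0.02  ]
 [0.4159 0.3927 0.02  ]
 [0.3894 0.3037 0.02  ]
 [0.3324 0.321  0.02  ]] [0.375  0.3572 0.02  ]
bowl [[ 0.4276 -0.2503  0.074 ]] jar knob [[ 0.7771 -0.109   0.12  ]]
```

```bash
cat > m2.py <<'E'
from h import *
import sys
np.set_printoptions(precision=4,suppress=True)
def comp(f,lo,hi,seed,box):
    x0,y0,x1,y1=box; g=f['pixels'].max(2).astype(int); m=np.zeros(g.shape,np.uint8)
    m[y0:y1,x0:x1]=((g>=lo)&(g<=hi))[y0:y1,x0:x1]
    n,l=cv2.connectedComponents(m,connectivity=4); k=l[seed[1],seed[0]]
    assert k>0,(seed,g[seed[1],seed[0]])
    ys,xs=np.nonzero(l==k); return np.c_[xs,ys].astype(float)
def axisline(p):
    c=p.mean(0); u,s,v=np.linalg.svd(p-c,full_matrices=False); return c,v[0],(p-c)@v[0]
def report(f,p,vase):
    c,v,t=axisline(p); a,b=c+v*(t.min()-.5),c+v*(t.max()+.5)
    P=onz(f,[a,b],.087)
    if P[0][1]<P[1][1]: P=P[::-1]
    d=(P[1]-P[0])[:2]; L=np.linalg.norm(d); d/=L; left=np.array([-d[1],d[0]])
    ax=P[0][:2]+.25*d-.048*left
    w=vase-ax
    print('n',len(p),'end',P[0][:2],'front',P[1][:2],'L',L,'dir',np.degrees(np.arctan2(d[1],d[0])),'axis',ax,'dist',np.hypot(*w),'bearing',np.degrees(np.arctan2(w[1],w[0])),'miss left mm',1e3*w@left)
    return d,ax
if __name__=='__main__':
    t,s=load('top0'),load('side0')
    g=t['pixels'].max(2); print(g[150,440:470],g[197,262:290]); g2=s['pixels'].max(2); print(g2[109,375:398])
E
python3 m2.py
```

```text
[112 114 114 115 119 131 114  67  27  18  18  18  23  21  16  19  20  20
  18  13  22  47  99 140 146 146 146 144 147 145] [ 97  73  41  28  13  16  14  22  21  22  10  15  15   7  16  26  62  93
 107 126 145 146 147 146 144 146 148 147]
[184 185 185 194 138  41   1  15  16  18  17  17  17  16  16  17  14   5
   0 174 191 185 184]
```

```bash
cat > m3.py <<'E'
from m2 import *
t,s=load(sys.argv[1]),load(sys.argv[2])
if len(sys.argv)>3: gt=eval(sys.argv[3]); gs=eval(sys.argv[4])
else: gt=((272,197),(240,180,292,215)); gs=((308,260),(295,232,325,280))
mt=comp(t,0,70,(454,152),(435,135,475,170)).mean(0); ms=comp(s,0,90,(387,109),(370,100,400,120)).mean(0)
print('mouth',mt,ms,tri(t,mt,s,ms)); vt=onz(t,[mt],.21)[0,:2]; vs=onz(s,[ms],.21)[0,:2]; print(vt,vs)
report(t,comp(t,0,70,*gt),vt)
try: report(s,comp(s,0,90,*gs),vs)
except AssertionError as e: print('side',e)
if len(sys.argv)<=3:
    bt=comp(t,0,45,(225,233),(216,222,236,243)); b2=comp(s,0,60,(306,319),(298,310,318,330))
    print(len(bt),len(b2),bt.mean(0),b2.mean(0),onz(t,[bt.mean(0)],.042),onz(s,[b2.mean(0)],.042),tri(t,bt.mean(0),s,b2.mean(0)))
E
python3 m3.py top0 side0
python3 - <<'E'
from h import *
t=load('top0');s=load('side0')
print(t['pixels'][224:244,214:238].max(2)); 
print('gripside');print(s['pixels'][232:272:3,294:326].max(2))
print('tip pos proj: ',proj(t,[.2569,-.6237,.1956]),proj(s,[.2569,-.6237,.1956]))
E
```

```text
mouth [454.2386 151.9318] [386.5949 108.9241] (array([ 0.589 , -0.2791,  0.2104]), np.float64(0.0029204129065849406))
[ 0.5904 -0.2786] [ 0.5879 -0.28  ]
n 317 end [0.452  0.2849] front [0.5144 0.175 ] L 0.12628686210768814 dir -60.433114389636366 axis [0.5337 0.0437] dist 0.3273332910998657 bearing -80.00887663974102 miss left mm -109.67400856726907
n 714 end [0.4463 0.2923] front [0.521  0.1718] L 0.1418427077984287 dir -58.19916470996565 axis [0.5372 0.0546] dist 0.33838967132146924 bearing -81.39781323949651 miss left mm -133.29853691157248
58 211 [225.2414 232.6034] [310.0806 319.1374] [[0.3806 0.3714 0.042 ]] [[0.3695 0.3709 0.042 ]] (array([0.3767, 0.3699, 0.0367]), np.float64(0.009960580690038632))
[[147 146 139 105  38  26  41  23  17  19  16  21  25  19  29  41  53  82
   97 105 109 113 124 139]
 [145 145 139  80  31  15   9  22  15  24  24  13  16  19  14  13  24  32
   39  62  80  98 104 106]
 [147 146 134  64  26  18  25  19  26  37  38  43  39  38  32  18  20  16
   17  24  36  45  57  83]
 [146 141 105  40  19  17  17  35  60  78  77  82  79  76  65  40  20  13
   13  
[... 2881 characters left out ...]
116   0  18  24  25  22  20  17   8
    0  89 171 190 185 185 185 185 187 187 154  98 102 102]
 [184 184 184 184 185 185 187 194 169   0  17  21  22  24  20  19  14   0
   53 142 195 186 185 184 184 186 191 168  94 107 109 113]
 [184 184 184 184 185 185 191 170  37   6  24  24  25  25  19  19   4  19
  123 199 187 185 185 184 185 187 189 164  98 106 104 110]
 [184 185 185 185 184 184 187 195 177  20   1  10  14  14  11   3  21 124
  200 188 185 185 185 184 186 190 166  95 104 109 109 112]
 [184 184 184 184 185 185 185 185 187 193 187 158 154 121 150 202 192 187
  186 184 185 185 181 176 179 181 182 163 115 119 120 122]]
tip pos proj:  [[581.05627176 273.86577183]] [[529.1362668 101.9000266]]
```

```bash
cat > rel.py <<'E'
from h import *
from scipy.spatial.transform import Rotation as Ro
np.set_printoptions(precision=2,suppress=True)
o=readout.get_obs(); R0=Ro.from_rotvec(o['orientation'])
def info():
    print('t',o['clock'],'tcp',np.round(o['tcp_pos'],4),'F',o['contact_force'],'w',o['grip_width']); print(R0.as_matrix()); print('q',o['joints'])
def rel(p,yaw=None,R=None):
    # yaw: world angle of tool x, tool z down
    if R is None: R=R0
    if yaw is not None:
        a=np.radians(yaw); x=np.array([np.cos(a),np.sin(a),0]); z=np.array([0,0,-1.]); R=Ro.from_matrix(np.c_[x,np.cross(z,x),z])
    print('shift mm',R0.inv().apply(np.array(p)-o['tcp_pos'])*1e3,'rot deg',np.degrees((R0.inv()*R).as_rotvec()))
E
python3 - <<'E'
from rel import *
info()
for p in ([.35,-.4,.32],[.42,-.1,.32],[.425,.2,.32]): 
  for y in (20,-160,None): print(p,y);rel(p,y)
E
```

```text
t 0.15 tcp [ 0.26 -0.62  0.2 ] F [-0.23 -1.03  0.78] w 0.0856111765789523
[[ 0.38 -0.92 -0.  ]
 [-0.92 -0.38  0.  ]
 [-0.    0.   -1.  ]]
q [ 1.07  0.48  0.02  1.56 -0.01  1.11 -0.08]
[0.35, -0.4, 0.32] 20
shift mm [-171.51 -171.24 -124.22] rot deg [ -0.06   0.07 -87.61]
[0.35, -0.4, 0.32] -160
shift mm [-171.51 -171.24 -124.22] rot deg [ 0.07  0.06 92.39]
[0.35, -0.4, 0.32] None
shift mm [-171.51 -171.24 -124.22] rot deg [0. 0. 0.]
[0.42, -0.1, 0.32] 20
shift mm [-422.22 -350.25 -123.89] rot deg [ -0.06   0.07 -87.61]
[0.42, -0.1, 0.32] -160
shift mm [-422.22 -350.25 -123.89] rot deg [ 0.07  0.06 92.39]
[0.42, -0.1, 0.32] None
shift mm [-422.22 -350.25 -123.89] rot deg [0. 0. 0.]
[0.425, 0.2, 0.32] 20
shift mm [-697.69 -469.15 -123.53] rot deg [ -0.06   0.07 -87.61]
[0.425, 0.2, 0.32] -160
shift mm [-697.69 -469.15 -123.53] rot deg [ 0.07  0.06 92.39]
[0.425, 0.2, 0.32] None
shift mm [-697.69 -469.15 -123.53] rot deg [0. 0. 0.]
```

```bash
python3 -m handwheel '-43 -43 -40 0 0 -6 20; -86 -86 -80 0 0 -12 0; -129 -128 -115 0 0 -18 0; -171 -171 -124 0 0 -24 0; -213 -201 -124 0 0 -30 0; -255 -231 -124 0 0 -36 0; -297 -261 -124 0 0 -42 0; -339 -291 -124 0 0 -48 0; -381 -321 -124 0 0 -54 0; -422 -350 -124 0 0 -60 0'; python3 - <<'E'
from rel import *
info()
for p in ([.425,.2,.32],[.425,.2,.15]): rel(p,20)
E
```

```text
clock: 1.4
tcp_pos: [0.42, -0.0989, 0.3203]
orientation: [3.135, -0.203, 0.0]
contact_force: [0.7, 0.3, 0.1]
grip_width: 0.0
t 1.4 tcp [ 0.42 -0.1   0.32] F [0.68 0.28 0.13] w 3.9254039778141746e-05
[[ 0.99 -0.13  0.  ]
 [-0.13 -0.99 -0.  ]
 [ 0.    0.   -1.  ]]
q [ 0.57 -0.02 -0.47  1.9  -0.01  1.25 -0.03]
shift mm [ -33.55 -297.06    0.18] rot deg [  0.02  -0.01 -27.41]
shift mm [ -33.58 -297.12  170.18] rot deg [  0.02  -0.01 -27.41]
```

```bash
python3 -m handwheel '-7 -58 0 0 0 -6 0; -14 -116 0 0 0 -12 0; -21 -174 0 0 0 -18 0; -28 -232 0 0 0 -23 0; -34 -297 0 0 0 -27 0; -34 -297 60 0 0 -27.4 0; -34 -297 120 0 0 -27.4 0; -34 -297 180 0 0 -27.4 0; -34 -297 180 0 0 -27.4 0'; python3 - <<'E'
from rel import *
info(); rel([.425,.2,.055],20)
for n in('side','top','wrist'): save(n,n+'1')
E
```

```text
clock: 2.52
tcp_pos: [0.4223, 0.1964, 0.1369]
orientation: [3.093, 0.541, -0.014]
contact_force: [-0.1, 1.2, 0.2]
grip_width: -0.0
t 2.525 tcp [0.42 0.2  0.14] F [-0.05  1.21  0.24] w -1.8554461189759368e-05
[[ 0.94  0.34 -0.01]
 [ 0.34 -0.94 -0.  ]
 [-0.01 -0.   -1.  ]]
q [ 0.11  0.31 -0.79  2.05  0.27  0.9  -0.48]
shift mm [ 4.54 -2.43 81.9 ] rot deg [-0.    0.53 -0.16]
```

View pics/side1.png

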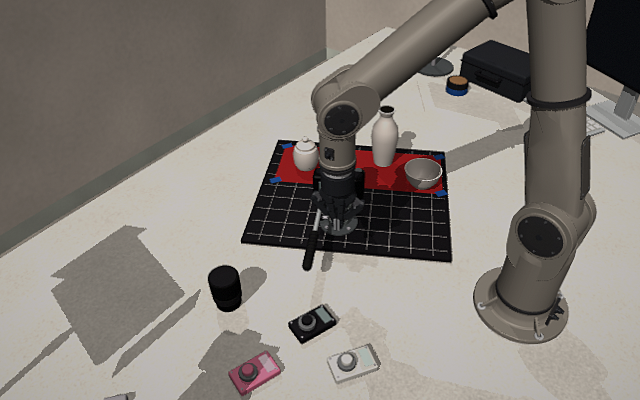

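View pics/wrist1.png

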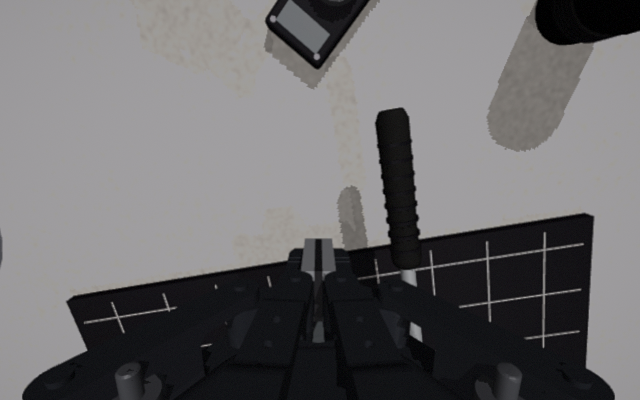

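View pics/top1.png

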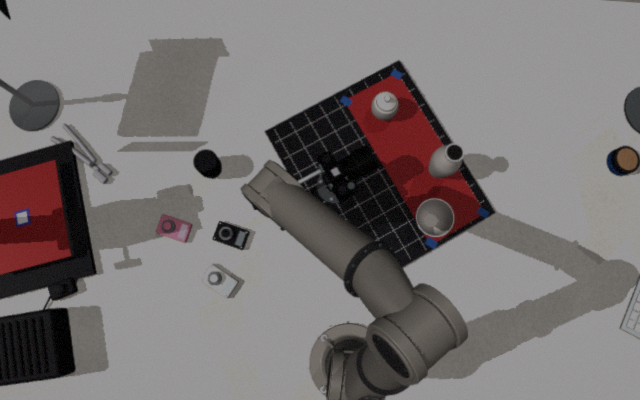

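```bash
python3 - <<'E'
from m2 import *
w=load('wrist1'); p=comp(w,0,32,(398,180),(360,90,430,235)); c,v,t=axisline(p); print(c,v)
P=onz(w,[(392,110),(406,267)],.087); print(P, np.linalg.norm(P[1]-P[0])); d=P[1]-P[0]; print(np.degrees(np.arctan2(d[1],d[0])))
d=d[:2]/np.linalg.norm(d[:2]); print('mid',P[0][:2]+.06*d)
print('button', onz(w,[(333,0)],.042))
E
```

```text
[396.9709 171.0796] [0.1047 0.9945]
[[0.4508 0.2843 0.087 ]
 [0.5122 0.1723 0.087 ]] 0.1276823729825189
-61.27287497410593
mid [0.4796 0.2317]
button [[0.3824 0.3499 0.042 ]]
```

```bash
python3 -m handwheel '4 -3 40 0 0.5 0 0; 4 -3 82 0 0.5 0 0; 4 -3 82 0 0.5 0 0'; python3 - <<'E'
from rel import *
info(); 
for p in ([.4585,.2195,.055],[.49,.23,.055],[.498,.231,.055]): rel(p,20)
E
```

```text
clock: 3.05
tcp_pos: [0.4284, 0.2022, 0.0587]
orientation: [-3.094, -0.539, -0.012]
contact_force: [-0.7, 0.8, 1.0]
grip_width: 0.0002
t 3.05 tcp [0.43 0.2  0.06] F [-0.69  0.81  0.97] w 0.00024333173711390917
[[ 0.94  0.34  0.01]
 [ 0.34 -0.94  0.  ]
 [ 0.01  0.   -1.  ]]
q [ 0.02  0.43 -0.71  2.11  0.43  0.73 -0.62]
shift mm [34.13 -6.15  3.94] rot deg [ 0.03 -0.44 -0.22]
shift mm [67.32 -5.37  4.19] rot deg [ 0.03 -0.44 -0.22]
shift mm [75.19 -3.6   4.25] rot deg [ 0.03 -0.44 -0.22]
```

```bash
python3 -m handwheel '12 -3 4 0 0 0 0; 24 -6 4 0 0 0 0; 34 -6 4 0 0 0 0; 42 -6 4 0 0 0 0; 50 -6 4 0 0 0 0; 58 -5 4 0 0 0 0; 67 -5 4 0 0 0 0; 75 -4 4 0 0 0 0; 75 -4 4 0 0 0 0'; python3 - <<'E'
from rel import *
info(); 
for n in('side','top','wrist'): save(n,n+'2')
E
```

```text
clock: 4.18
tcp_pos: [0.4985, 0.2318, 0.0548]
orientation: [-3.093, -0.538, -0.014]
contact_force: [0.0, 0.6, 0.4]
grip_width: 0.0002
t 4.175 tcp [0.5  0.23 0.05] F [0.01 0.65 0.39] w 0.00018824996301310086
[[ 0.94  0.34  0.01]
 [ 0.34 -0.94  0.  ]
 [ 0.01 -0.   -1.  ]]
q [-0.02  0.54 -0.67  1.95  0.46  0.8  -0.61]
```

View pics/side2.png

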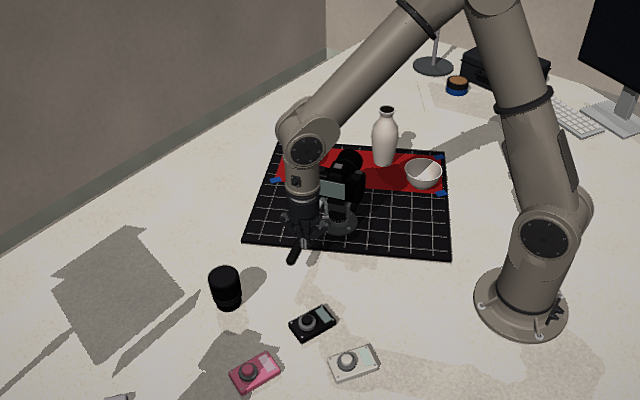

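View pics/wrist2.png

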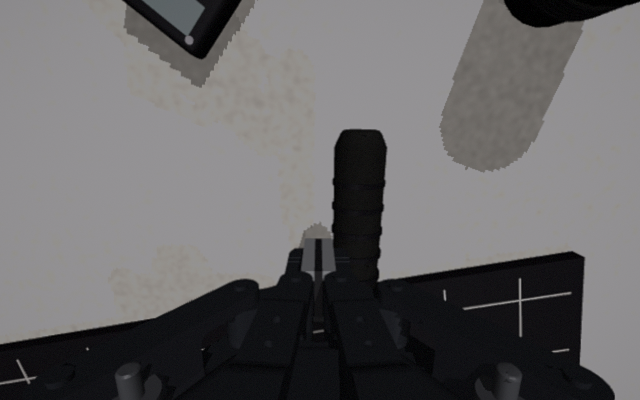

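The wrist view shows the grip against the right finger, with its end at (360,130). The head has turned. I'll measure the bar direction from this view.

```bash
cat > m4.py <<'E'
from m2 import *
n=sys.argv[1]; seed=eval(sys.argv[2]); rows=range(*eval(sys.argv[3])); 
w=load(n); g=w['pixels'].max(2).astype(int)
L=[];Rr=[]
for y in rows:
    x=seed
    a=x
    while g[y,a]<45: a-=1
    b=x
    while g[y,b]<45: b+=1
    L.append((a+.5,y)); Rr.append((b-.5,y))
mid=[((l[0]+q[0])/2,l[1]) for l,q in zip(L,Rr)]
P=onz(w,mid,.087)[:,:2]; c=P.mean(0); v=np.linalg.svd(P-c)[2][0]; v*=-np.sign(v[1])
print('spread mm',1e3*np.std((P-c)@np.array([-v[1],v[0]])),'dir',np.degrees(np.arctan2(v[1],v[0])),'c',c)
Le=onz(w,L,.087)[:,:2];Re=onz(w,Rr,.087)[:,:2];print('width mm',1e3*np.linalg.norm(Le-Re,axis=1).mean())
left=np.array([-v[1],v[0]])
for vase in ([.5904,-.2786],[.589,-.279]): 
    print('miss left mm',1e3*((np.array(vase)-c)@left+.048))
ax=np.array([.534,.044]); print('axis offset from lens line (should be 0) mm',1e3*((ax-c)@left+.048))
E
python3 m4.py wrist2 360 150,225,5
python3 m4.py wrist1 398 130,230,5
```

```text
spread mm 0.1317465942524838 dir -70.70954412305153 c [0.5027 0.2699]
width mm 24.374034643231187
miss left mm -50.419230517373364
miss left mm -51.87277177877758
axis offset from lens line (should be 0) mm 2.920515471029131
spread mm 0.20852513837402048 dir -60.468230685611466 c [0.4751 0.2393]
width mm 23.769345571160443
miss left mm -106.90624694923325
miss left mm -108.3215249136127
axis offset from lens line (should be 0) mm 3.0325996316927575
```

```bash
python3 -m handwheel '7 1 0 0 0 0 0; 14 3 0 0 0 0 0; 20 4 0 0 0 0 0; 26 5 0 0 0 0 0; 26 5 0 0 0 0 0; 26 5 0 0 0 0 0'; python3 - <<'E'
from rel import *
info(); save('wrist','wrist3')
E
python3 m4.py wrist3 360 155,225,5
```

```text
clock: 5.08
tcp_pos: [0.5242, 0.2362, 0.0554]
orientation: [-3.093, -0.54, -0.015]
contact_force: [-0.3, -0.7, 0.1]
grip_width: -0.0001
t 5.075 tcp [0.52 0.24 0.06] F [-0.3  -0.73  0.15] w -5.1327096660066356e-05
[[ 0.94  0.34  0.01]
 [ 0.34 -0.94  0.  ]
 [ 0.01 -0.   -1.  ]]
q [-0.03  0.57 -0.66  1.89  0.47  0.83 -0.59]
spread mm 0.2577398457468139 dir -78.54411658531444 c [0.5345 0.2747]
width mm 24.687155316317238
miss left mm -7.142200658302518
miss left mm -8.59375509234954
axis offset from lens line (should be 0) mm 1.6540722354974544
```

View pics/wrist3.png

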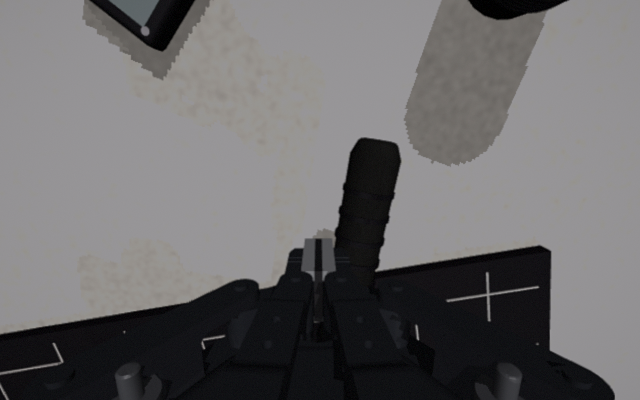

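```bash
python3 -m handwheel '2 0.7 0 0 0 0 0; 4 1.2 0 0 0 0 0; 4 1.2 0 0 0 0 0; 4 1.2 0 0 0 0 0; -10 6 0 0 0 0 0; -30 10 0 0 0 0 0; -50 10 0 0 0 0 0; -70 10 0 0 0 0 0; -70 10 -60 0 0 0 0; -70 10 -100 0 0 0 0; -70 10 -100 0 0 0 0'; python3 - <<'E'
from rel import *
info()
for n in('side','top','wrist'): save(n,n+'4')
E
```

```text
clock: 6.5
tcp_pos: [0.462, 0.2027, 0.1575]
orientation: [-3.093, -0.539, -0.023]
contact_force: [-0.4, 0.2, -0.3]
grip_width: 0.0001
t 6.5 tcp [0.46 0.2  0.16] F [-0.44  0.21 -0.27] w 0.00011896340775492589
[[ 0.94  0.34  0.01]
 [ 0.34 -0.94  0.  ]
 [ 0.01  0.   -1.  ]]
q [ 0.12  0.33 -0.79  1.97  0.29  0.94 -0.46]
```

View pics/wrist4.png

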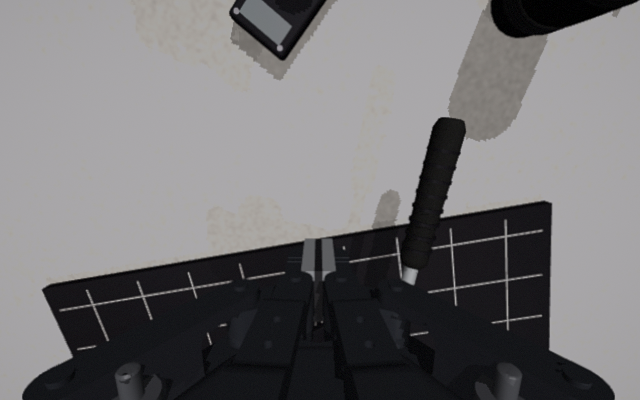

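View pics/top4.png

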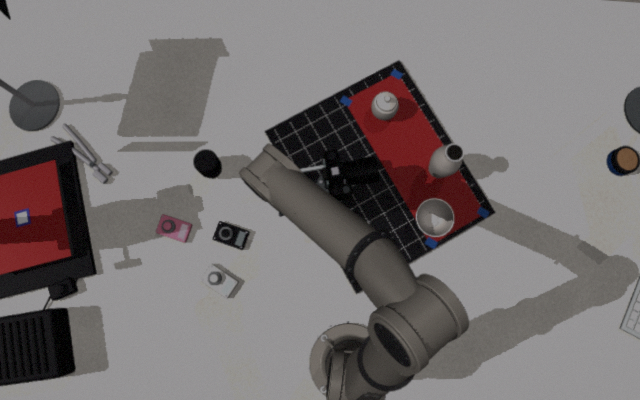

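View pics/side4.png

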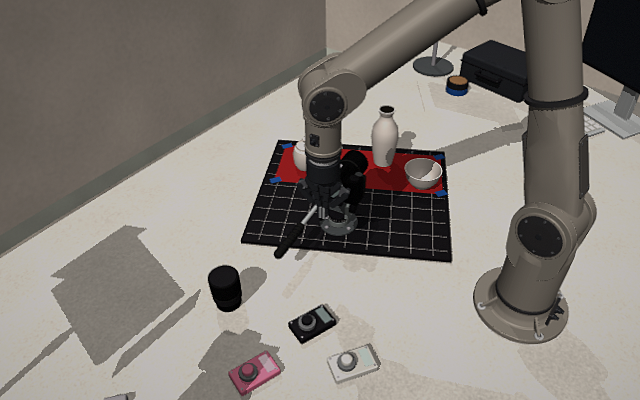

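```bash
python3 m4.py wrist4 444 130,195,5; python3 - <<'E'
from rel import *
rel([.38,.371,.15],20); rel([.38,.25,.2])
w=load('wrist4'); 
E
```

```text
spread mm 0.18027997194907502 dir -79.8478145311452 c [0.5403 0.2655]
width mm 25.838319760157997
miss left mm 1.4353553460616995
miss left mm -0.013230257326322936
axis offset from lens line (should be 0) mm 2.7809632354874116
shift mm [ -17.64 -186.74    3.41] rot deg [ 0.05 -0.43 -0.24]
shift mm [-58.18 -72.82 -46.79] rot deg [0. 0. 0.]
```

```bash
python3 -m handwheel '-20 -50 -10 0 0 0 0; -20 -100 -10 0 0 0 0; -18 -150 0 0 0 0 0; -18 -187 3 0 0 0 0; -18 -187 3 0 0 0 0; -18 -187 3 0 0 0 0'; python3 - <<'E'
from rel import *
info()
for n in('side','top','wrist'): save(n,n+'5')
E
```

```text
clock: 7.4
tcp_pos: [0.38, 0.3708, 0.1501]
orientation: [3.095, 0.54, 0.011]
contact_force: [1.0, 0.2, 0.7]
grip_width: -0.0001
t 7.4 tcp [0.38 0.37 0.15] F [0.96 0.16 0.69] w -0.0001444412252325982
[[ 0.94  0.34  0.01]
 [ 0.34 -0.94  0.  ]
 [ 0.01  0.   -1.  ]]
q [-0.23  0.41 -0.82  1.91  0.36  0.98 -0.87]
```

View pics/wrist5.png

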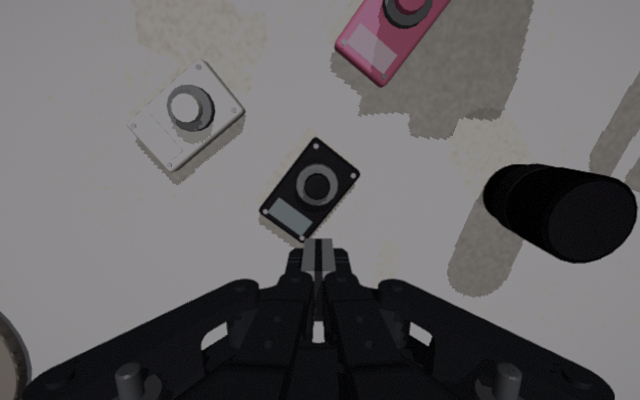

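View pics/top5.png

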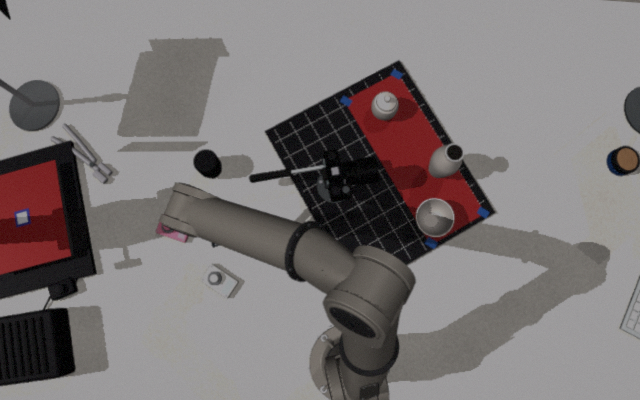

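View pics/side5.png

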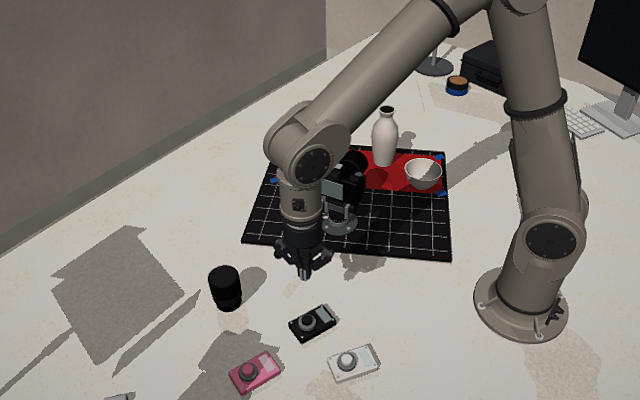

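Top view: the bar is now clear of the arm, from (252,176) to (325,168). Wrist view: the button is at (319,187). Now I'll measure both.

```bash
python3 - <<'E'
from m2 import *
w,t,s=load('wrist5'),load('top5'),load('side5')
b=comp(w,0,45,(319,187),(303,170,335,204)); print('btn px',len(b),b.mean(0),onz(w,[b.mean(0)],.042))
bs=[306.6,318.8]; print(tri(w,b.mean(0),s,bs), tri(w,b.mean(0),load('top0'),[225.24,232.6]))
g=t['pixels'].max(2); 
# grip over bench/board: midpoints of dark run by column on light part only
vt=np.array([.5904,-.2786])
c=[]
for x in range(253,280,2):
    y=int(round(176-(x-252)*.1)); col=g[y-12:y+13,x].astype(float)
    wgt=np.clip(140-col,0,None)*(col<110); c.append((x,(wgt*np.arange(y-12,y+13)).sum()/wgt.sum()))
print(np.round(c,1)[::3].tolist())
P=onz(t,c,.087)[:,:2]
# steel rod: bright ridge on board
c2=[]
for x in range(294,320,2):
    y=int(round(171.5-(x-292)*.09)); col=g[y-5:y+6,x].astype(float); wgt=np.clip(col-70,0,None); c2.append((x,(wgt*np.arange(y-5,y+6)).sum()/wgt.sum()))
print(np.round(c2,1)[::3].tolist())
for Q,nm in((P,'grip'),(np.r_[P,onz(t,c2,.087)[:,:2]],'grip+rod')):
    m=Q.mean(0); v=np.linalg.svd(Q-m)[2][0]; v*=-np.sign(v[1]); l=np.array([-v[1],v[0]])
    print(nm,'dir',np.degrees(np.arctan2(v[1],v[0])),'spread',1e3*np.std((Q-m)@l),'miss left',1e3*((vt-m)@l+.048))
E
```

```text
btn px 550 [316.5891 186.2236] [[0.3774 0.3727 0.042 ]]
(array([0.3781, 0.3723, 0.0378]), np.float64(0.0013006779579048692)) (array([0.3793, 0.372 , 0.0392]), np.float64(0.0033339527634330965))
[[253.0, 178.1], [259.0, 177.0], [265.0, 176.0], [271.0, 175.0], [277.0, 174.0]]
[[294.0, 171.0], [300.0, 169.9], [306.0, 169.0], [312.0, 168.0], [318.0, 167.0]]
grip dir -79.80110805258103 spread 0.22819100582069166 miss left -1.182062891525386
grip+rod dir -79.5343804848116 spread 0.2228673845780197 miss left -3.672485773121126
```

```bash
python3 - <<'E'
from h import *
a=load('top5')['pixels'][130:210,240:480,::-1]; a=cv2.resize(a,None,fx=3.3,fy=3.3,interpolation=cv2.INTER_CUBIC); cv2.imwrite('pics/tc5.png',np.clip(a*1.7,0,255).astype(np.uint8))
E
```

```text
(no output)
```

View pics/tc5.png

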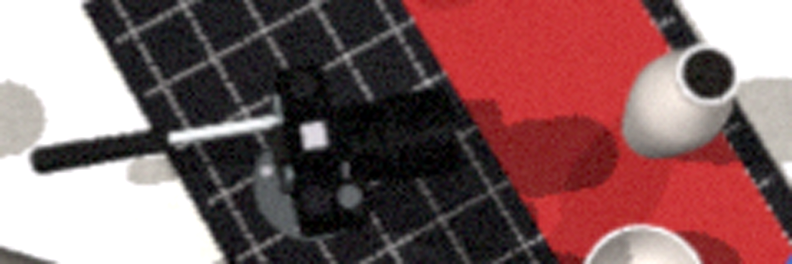

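```bash
python3 - <<'E'
from rel import *
rel([.378,.372,.05],20); rel([.378,.372,.038],20)
E
```

```text
shift mm [ -3.11  -2.46 100.91] rot deg [ 0.07 -0.47 -0.33]
shift mm [ -3.21  -2.48 112.91] rot deg [ 0.07 -0.47 -0.33]
```

```bash
python3 -m handwheel '-3 -2 40 0 -0.5 0 0; -3 -2 75 0 -0.5 0 0; -3 -2 98 0 -0.5 0 0; -3 -2 103 0 -0.5 0 0; -3 -2 105 0 -0.5 0 0; -3 -2 105 0 -0.5 0 0'; python3 - <<'E'
from rel import *
info(); save('side','side6'); save('wrist','wrist6'); rel([.378,.372,.0365],20)
a=load('side6')['pixels'][240:350,250:370,::-1]; cv2.imwrite('pics/s6.png',cv2.resize(a,None,fx=5,fy=5,interpolation=cv2.INTER_CUBIC))
E
```

```text
clock: 8.3
tcp_pos: [0.3783, 0.3737, 0.0473]
orientation: [-3.094, -0.539, -0.002]
contact_force: [0.7, 0.3, -0.4]
grip_width: 0.0
t 8.3 tcp [0.38 0.37 0.05] F [ 0.74  0.3  -0.37] w 3.7991476341433355e-05
[[ 0.94  0.34  0.  ]
 [ 0.34 -0.94  0.  ]
 [ 0.   -0.   -1.  ]]
q [-0.32  0.55 -0.73  1.98  0.51  0.8  -1.  ]
shift mm [-0.83  1.52 10.78] rot deg [-0.03 -0.08 -0.24]
```

View pics/s6.png

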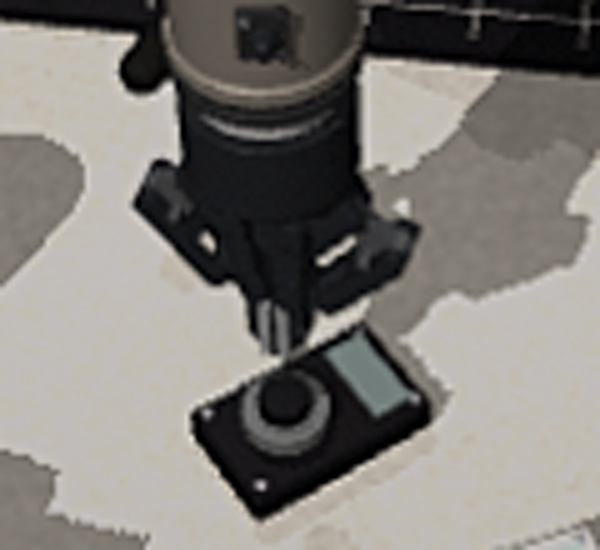

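View pics/wrist6.png

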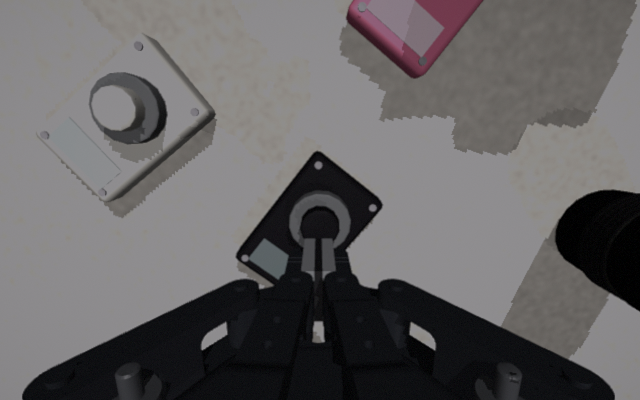

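```bash
python3 - <<'E'
from rel import *
s,w=load('side6'),load('wrist6'); p=o['tcp_pos']
print('tcp',p,'side',proj(s,p),'wrist',proj(w,p))
print('btn onz wrist (320,222)',onz(w,[(320,222)],.042), onz(s,[(306.6,319.2)],.042), 'proj (.378,.372,.042)',proj(w,[.378,.372,.042]),proj(s,[.378,.372,.042]))
print('tip seen',onz(s,[(250+278/5,240+352/5)],p[2]), onz(w,[(318,238)],p[2]))
a=w['pixels'][150:300,240:400,::-1]; cv2.imwrite('pics/w6.png',np.clip(cv2.resize(a,None,fx=5,fy=5,interpolation=cv2.INTER_CUBIC).astype(float)*2,0,255).astype(np.uint8)[:600])
E
```

```text
tcp [0.38 0.37 0.05] side [[306.31 316.7 ]] wrist [[321.2  228.33]]
btn onz wrist (320,222) [[0.38 0.38 0.04]] [[0.38 0.38 0.04]] proj (.378,.372,.042) [[319.91 227.84]] [[306.93 317.59]]
tip seen [[0.39 0.36 0.05]] [[0.38 0.37 0.05]]
```

View pics/w6.png

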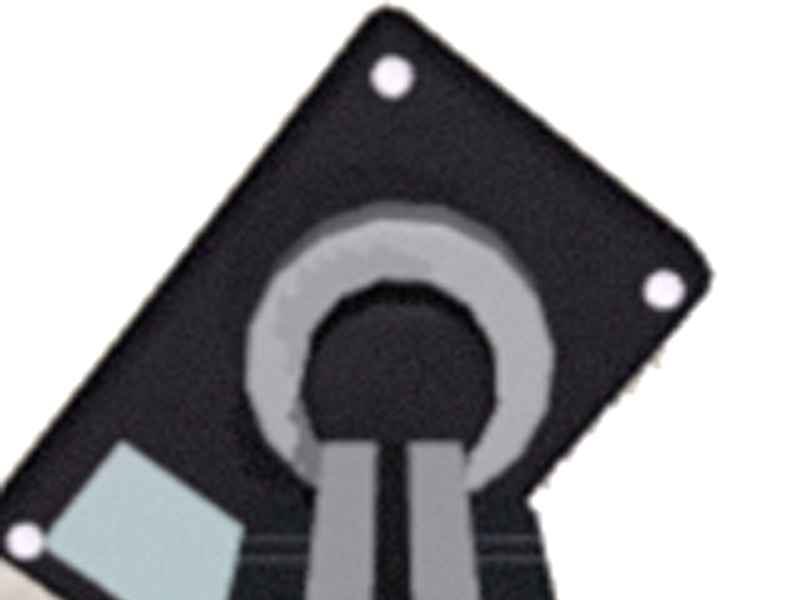

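```bash
python3 - <<'E'
from rel import *
np.set_printoptions(precision=4,suppress=True)
s,w=load('side6'),load('wrist6')
print('near-tip edge',tri(w,[318.5,238],s,[305,309.5]),tri(w,[318.5,238],s,[305.6,311]),o['tcp_pos'])
print('btn',tri(w,[319.6,226.6],s,[306.6,318.8]))
for z in (0,.005,.01,.015,.02):
  for dy in (0,-.011): print(z,dy,proj(w,o['tcp_pos']+R0.apply([0,dy,-z]))[0],proj(s,o['tcp_pos']+R0.apply([0,dy,-z]))[0])
a=s['pixels'][280:330,280:340,::-1]; cv2.imwrite('pics/s6b.png',cv2.resize(a,None,fx=10,fy=10,interpolation=cv2.INTER_NEAREST))
E
```

```text
near-tip edge (array([0.3731, 0.3824, 0.0883]), np.float64(0.00017285144711613688)) (array([0.3746, 0.3786, 0.0775]), np.float64(0.0003451109541223641)) [0.3782 0.3737 0.0473]
btn (array([0.3785, 0.3718, 0.0373]), np.float64(0.0015104695655823955))
0 0 [321.2037 228.3338] [306.3124 316.7006]
0 -0.011 [321.2592 211.3974] [304.717 320.468]
0.005 0 [321.2922 231.1623] [306.2352 315.4145]
0.005 -0.011 [321.3505 213.8224] [304.6343 319.1854]
0.01 0 [321.3855 234.142 ] [306.1576 314.1204]
0.01 -0.011 [321.4468 216.379 ] [304.5512 317.8948]
0.015 0 [321.4839 237.2854] [306.0795 312.8184]
0.015 -0.011 [321.5485 219.0783] [304.4677 316.5961]
0.02 0 [321.5878 240.6064] [306.001  311.5082]
0.02 -0.011 [321.656  221.9325] [304.3836 315.2893]
```

View pics/s6b.png

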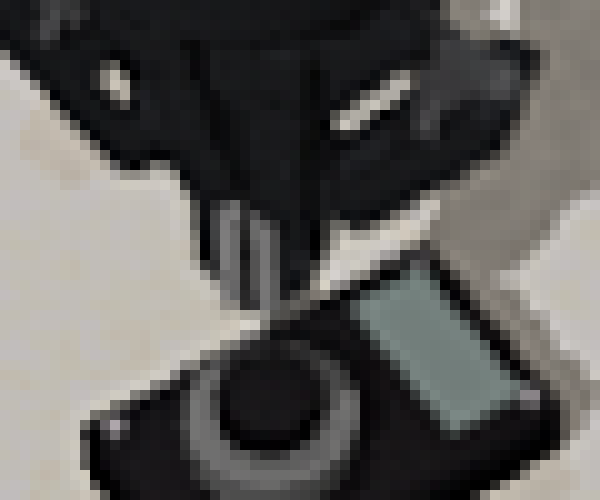

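```bash
python3 -m handwheel '0 0 2 0 0 0 0; 0 0 4 0 0 0 0; 0 0 5 0 0 0 0; 0 0 5 0 0 0 0'; python3 -m handwheel '0 0 2 0 0 0 0; 0 0 3 0 0 0 0; 0 0 3 0 0 0 0'; python3 - <<'E'
from rel import *
save('wrist','wrist7');save('side','side7')
a=load('wrist7')['pixels'][150:300,240:400,::-1]; cv2.imwrite('pics/w7.png',np.clip(cv2.resize(a,None,fx=4,fy=4,interpolation=cv2.INTER_CUBIC).astype(float)*2,0,255).astype(np.uint8))
E
```

```text
clock: 8.9
tcp_pos: [0.3776, 0.3733, 0.0413]
orientation: [3.095, 0.54, -0.0]
contact_force: [-0.3, -0.2, 0.2]
grip_width: 0.0002
clock: 9.28
tcp_pos: [0.3776, 0.3733, 0.0383]
orientation: [3.095, 0.54, -0.0]
contact_force: [1.1, -0.1, 1.3]
grip_width: 0.0001
```

View pics/w7.png

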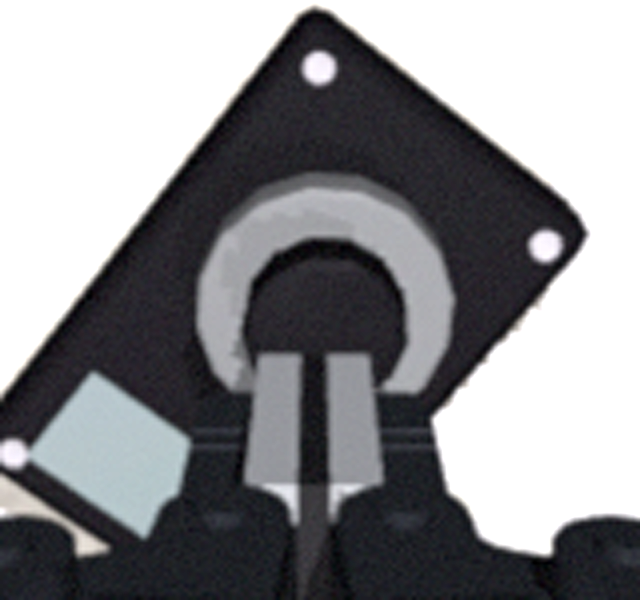

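```bash
for i in 1; do python3 -m handwheel '0 0 2 0 0 0 0; 0 0 3 0 0 0 0; 0 0 3 0 0 0 0'; done; python3 -m handwheel '0 0 1 0 0 0 0; 0 0 2 0 0 0 0; 0 0 2 0 0 0 0'; python3 - <<'E'
from rel import *
info();save('wrist','wrist8');save('side','side8')
b=load('side8')['pixels'][280:330,280:340,::-1]; b=cv2.resize(b,None,fx=8,fy=8,interpolation=cv2.INTER_NEAREST)
a=load('wrist8')['pixels'][180:280,270:370,::-1]; a=cv2.resize(a,(400,400),interpolation=cv2.INTER_CUBIC); cv2.imwrite('pics/w8.png',a); cv2.imwrite('pics/s8.png',b)
E
```

```text
clock: 9.75
tcp_pos: [0.3775, 0.3733, 0.0353]
orientation: [3.095, 0.54, -0.0]
contact_force: [-0.3, -0.6, 0.3]
grip_width: 0.0002
clock: 10.12
tcp_pos: [0.3776, 0.3733, 0.0333]
orientation: [3.095, 0.54, -0.0]
contact_force: [-0.1, 0.2, 0.2]
grip_width: 0.0005
t 10.125 tcp [0.38 0.37 0.03] F [-0.11  0.16  0.16] w 0.00046791973741814306
[[ 0.94  0.34 -0.  ]
 [ 0.34 -0.94 -0.  ]
 [-0.    0.   -1.  ]]
q [-0.33  0.57 -0.72  1.99  0.53  0.77 -1.02]
```

View pics/s8.png

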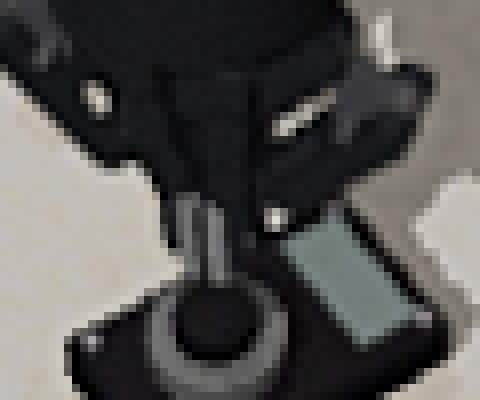

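View pics/w8.png

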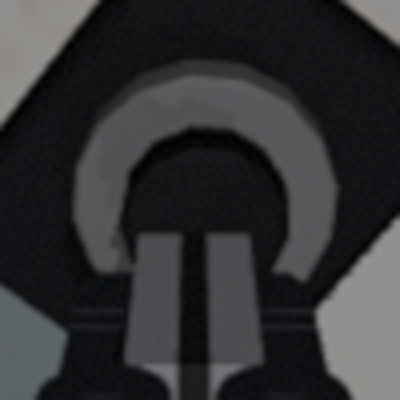

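```bash
python3 -m handwheel '0 0 1 0 0 0 0; 0 0 2 0 0 0 0; 0 0 3 0 0 0 0; 0 0 3 0 0 0 0';  python3 -m handwheel '0 0 1 0 0 0 0; 0 0 2 0 0 0 0; 0 0 2 0 0 0 0'
```

```text
clock: 10.72
tcp_pos: [0.3776, 0.3733, 0.0303]
orientation: [3.095, 0.54, -0.0]
contact_force: [-1.1, -0.4, 1.0]
grip_width: 0.0004
clock: 11.1
tcp_pos: [0.3776, 0.3733, 0.0283]
orientation: [3.095, 0.54, -0.0]
contact_force: [0.8, 0.2, -0.1]
grip_width: -0.0001
```

```bash
python3 -m handwheel '0 0 1 0 0 0 0; 0 0 2 0 0 0 0; 0 0 3 0 0 0 0; 0 0 3 0 0 0 0';  python3 -m handwheel '0 0 1 0 0 0 0; 0 0 2 0 0 0 0; 0 0 2 0 0 0 0'; python3 - <<'E'
from rel import *
save('wrist','wrist9');save('side','side9')
b=load('side9')['pixels'][280:330,280:340,::-1]; b=cv2.resize(b,None,fx=8,fy=8,interpolation=cv2.INTER_NEAREST)
a=load('wrist9')['pixels'][180:280,270:370,::-1]; a=cv2.resize(a,(400,400),interpolation=cv2.INTER_CUBIC); cv2.imwrite('pics/w9.png',np.hstack([a,b]))
E
```

```text
clock: 11.6
tcp_pos: [0.3776, 0.3733, 0.0253]
orientation: [3.095, 0.54, -0.0]
contact_force: [0.0, -0.8, 0.1]
grip_width: -0.0001
clock: 11.98
tcp_pos: [0.3776, 0.3733, 0.0233]
orientation: [3.095, 0.54, -0.0]
contact_force: [-0.6, 0.2, -0.5]
grip_width: -0.0004
```

View pics/w9.png

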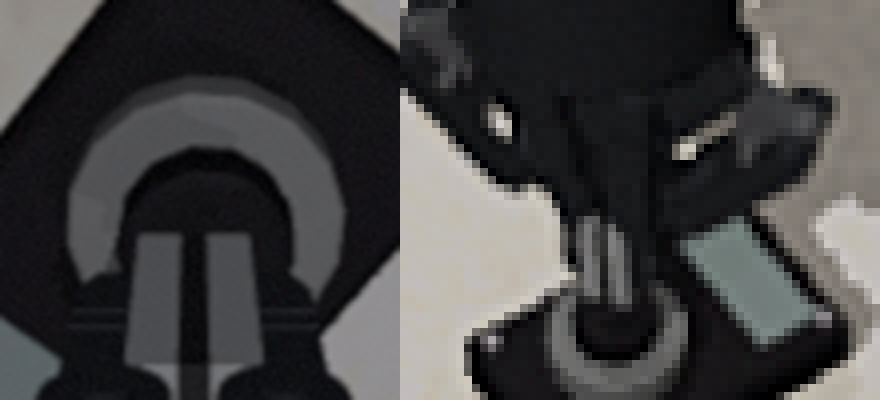

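```bash
for k in a; do python3 -m handwheel '0 0 1 0 0 0 0; 0 0 2 0 0 0 0; 0 0 2 0 0 0 0' | grep -E 'tcp|force'; done; python3 -m handwheel '0 0 1 0 0 0 0; 0 0 2 0 0 0 0; 0 0 2 0 0 0 0'| grep -E 'tcp|force'; python3 -m handwheel '0 0 1 0 0 0 0; 0 0 2 0 0 0 0; 0 0 2 0 0 0 0'| grep -E 'tcp|force'
```

```text
tcp_pos: [0.3776, 0.3733, 0.0213]
contact_force: [-0.3, 1.0, -0.1]
tcp_pos: [0.3776, 0.3733, 0.0193]
contact_force: [-0.6, -0.2, 1.2]
tcp_pos: [0.3776, 0.3733, 0.0173]
contact_force: [-0.1, 0.0, -0.4]
```

```bash
python3 -m handwheel '0 0 1 0 0 0 0; 0 0 2 0 0 0 0; 0 0 2 0 0 0 0'| grep -E 'tcp|force';python3 - <<'E'
from rel import *
save('wrist','wrist10');save('side','side10')
b=load('side10')['pixels'][280:330,280:340,::-1]; b=cv2.resize(b,None,fx=8,fy=8,interpolation=cv2.INTER_NEAREST)
a=load('wrist10')['pixels'][180:280,270:370,::-1]; a=cv2.resize(a,(400,400),interpolation=cv2.INTER_CUBIC); cv2.imwrite('pics/w10.png',np.clip(np.hstack([a,b])*1.5,0,255))
E
```

```text
tcp_pos: [0.3776, 0.3733, 0.0153]
contact_force: [0.1, 0.3, 0.1][ WARN:0@2.509] global loadsave.cpp:1063 imwrite_ Unsupported depth image for selected encoder is fallbacked to CV_8U.
```

View pics/w10.png

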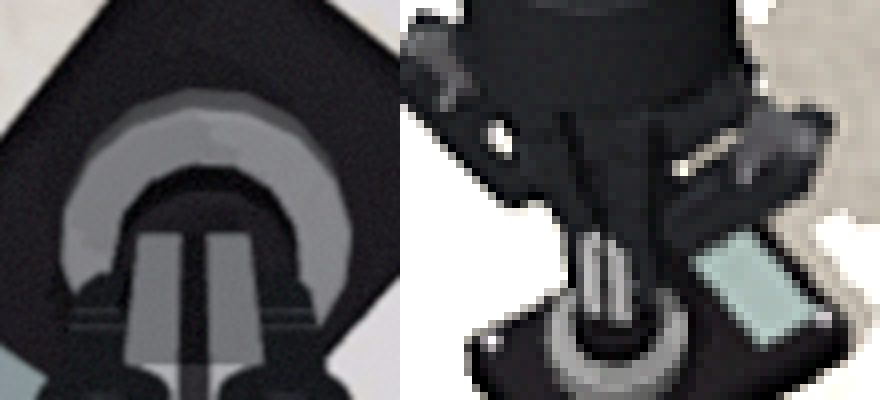

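```bash
python3 -m handwheel '0 0 1 0 0 0 0; 0 0 2 0 0 0 0; 0 0 2 0 0 0 0'| grep -E 'tcp|force'; python3 -m handwheel '0 0 1 0 0 0 0; 0 0 2 0 0 0 0; 0 0 2 0 0 0 0'| grep -E 'tcp|force'
```

```text
tcp_pos: [0.3776, 0.3733, 0.0133]
contact_force: [0.3, 0.0, -0.3]
tcp_pos: [0.3776, 0.3733, 0.0113]
contact_force: [-0.2, -0.8, -0.2]
```

```bash
python3 -m handwheel '0 0 1 0 0 0 0; 0 0 2 0 0 0 0; 0 0 2 0 0 0 0'| grep -E 'tcp|force'
```

```text
tcp_pos: [0.3776, 0.3733, 0.0093]
contact_force: [0.1, -0.5, -0.0]
```

```bash
cat > shot.py <<'E'
from rel import *
import sys
k=sys.argv[1]
save('wrist','wrist'+k);save('side','side'+k)
b=load('side'+k)['pixels'][280:330,280:330,::-1]; b=cv2.resize(b,(400,400),interpolation=cv2.INTER_NEAREST)
a=load('wrist'+k)['pixels'][180:280,270:370,::-1]; a=cv2.resize(a,(400,400),interpolation=cv2.INTER_CUBIC); cv2.imwrite(f'pics/w{k}.png',np.clip(np.hstack([a,b])*2.,0,255).astype(np.uint8))
E
python3 shot.py 11
```

```text
(no output)
```

View pics/w11.png

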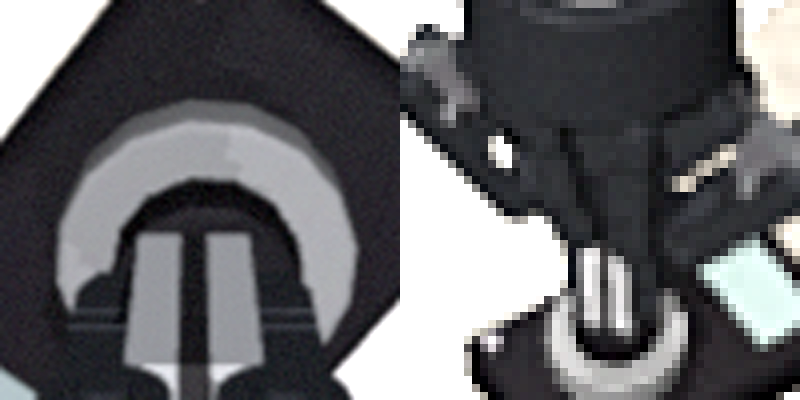

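```bash
python3 -m handwheel '0 -2 0 0 0 0 0; 0 -2 1 0 0 0 0; 0 -2 2 0 0 0 0; 0 -2 2 0 0 0 0'| grep -E 'tcp|force'; python3 -m handwheel '0 0 1 0 0 0 0; 0 0 1 0 0 0 0'| grep -E 'tcp|force'; python3 -m handwheel '0 0 1 0 0 0 0; 0 0 1 0 0 0 0'| grep -E 'tcp|force'; python3 shot.py 12
```

```text
tcp_pos: [0.3769, 0.3751, 0.0073]
contact_force: [0.2, -0.0, 0.2]
tcp_pos: [0.3769, 0.3752, 0.0064]
contact_force: [-0.0, -1.2, 2.0]
tcp_pos: [0.377, 0.3752, 0.0054]
contact_force: [-0.4, -0.8, 2.3]
```

View pics/w12.png

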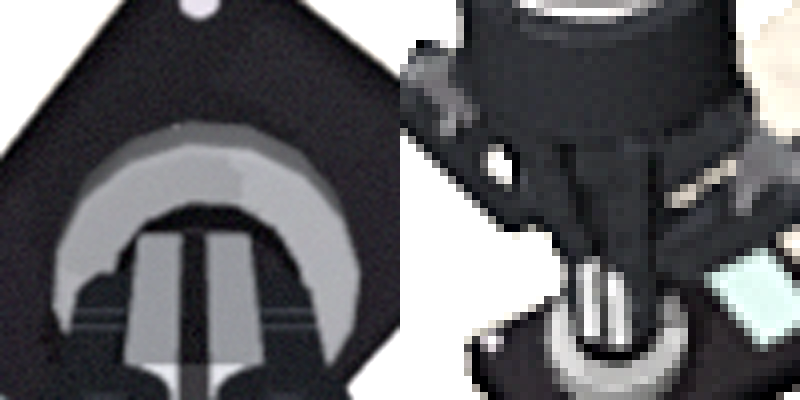

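```bash
python3 -m handwheel '0 0 1 0 0 0 0; 0 0 2 0 0 0 0; 0 0 3 0 0 0 0; 0 0 4 0 0 0 0; 0 0 4 0 0 0 0'| grep -E 'tcp|force';  python3 -m handwheel '0 0 1 0 0 0 0; 0 0 1 0 0 0 0; 0 0 1 0 0 0 0'| grep -E 'tcp|force'; python3 -m handwheel '0 0 1 0 0 0 0; 0 0 1 0 0 0 0; 0 0 1 0 0 0 0'| grep -E 'tcp|force';python3 shot.py 13
```

```text
tcp_pos: [0.377, 0.3752, 0.0014]
contact_force: [-1.3, -0.6, 4.8]
tcp_pos: [0.3771, 0.3753, 0.001]
contact_force: [-2.2, -3.4, 11.9]
tcp_pos: [0.3771, 0.3753, 0.0008]
contact_force: [-3.8, -5.9, 21.8]
```

View pics/w13.png

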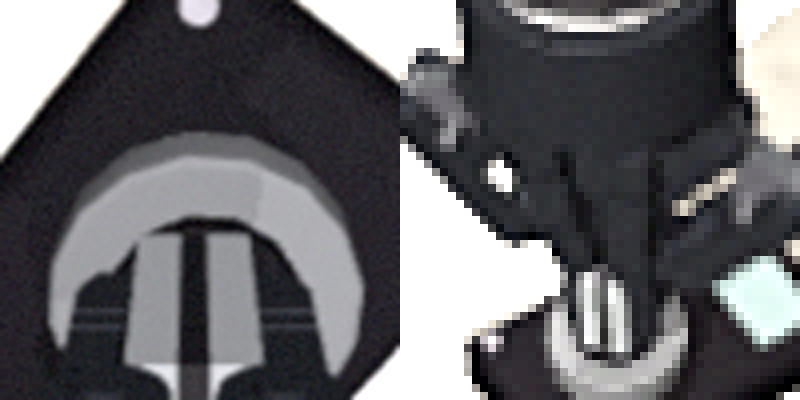

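```bash
python3 -m handwheel '0 0 -4 0 0 0 0; 0 0 -12 0 0 0 0; 0 0 -40 0 0 0 0; 0 0 -90 0 0 0 0; 0 0 -140 0 0 0 0; -20 -20 -190 0 0 0 0; -20 -20 -190 0 0 0 0; -20 -20 -190 0 0 0 0'; python3 - <<'E'
from rel import *
info()
for n in('side','top','wrist'): save(n,n+'14')
a=load('side14')['pixels'][90:340,220:480,::-1]; cv2.imwrite('pics/s14.png',cv2.resize(a,None,fx=2.3,fy=2.3,interpolation=cv2.INTER_CUBIC))
E
```

```text
clock: 18.48
tcp_pos: [0.3516, 0.3866, 0.1889]
orientation: [3.094, 0.539, 0.0]
contact_force: [0.2, -0.6, -0.7]
grip_width: -0.0002
t 18.475 tcp [0.35 0.39 0.19] F [ 0.25 -0.59 -0.71] w -0.00022940907310980808
[[ 0.94  0.34  0.  ]
 [ 0.34 -0.94 -0.  ]
 [-0.    0.   -1.  ]]
q [-0.24  0.35 -0.86  1.88  0.31  1.05 -0.89]
```

View pics/s14.png

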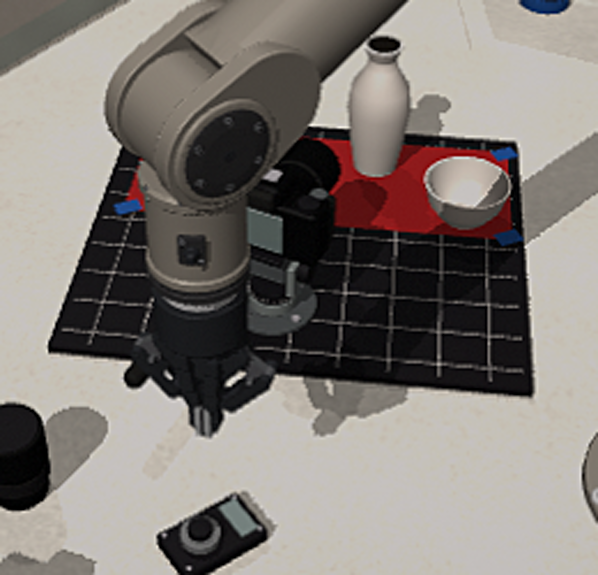

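View pics/wrist14.png

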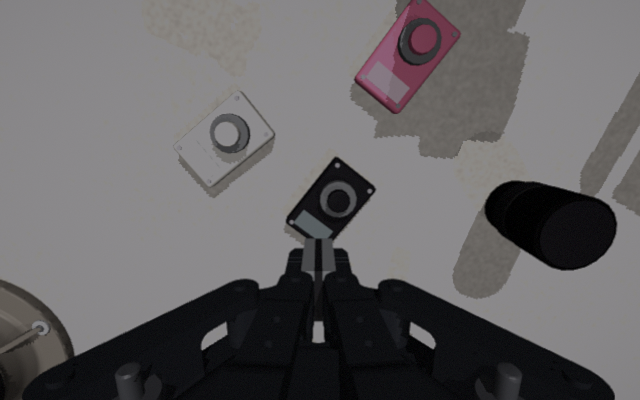

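View pics/top14.png

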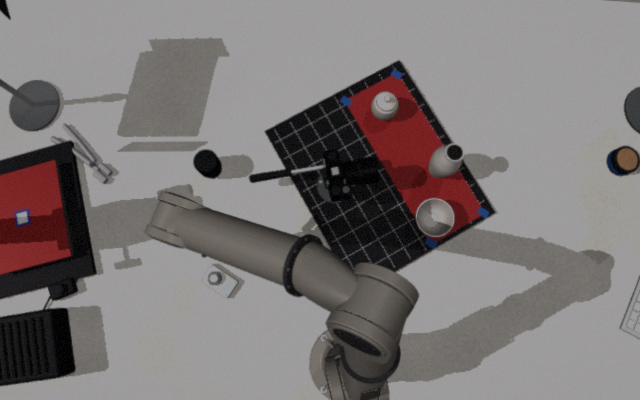

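```bash
python3 -m handwheel '-30 -26 -20 0 0 -6 0; -61 -52 -40 0 0 -12 0; -91 -78 -60 0 0 -18 0; -122 -104 -80 0 0 -24 0; -152 -130 -100 0 0 -30 0; -183 -156 -110 0 0 -36 0; -214 -182 -110 0 0 -40 0; -244 -208 -110 0 0 -40 0; -244 -208 -110 0 0 -40 0; -244 -208 -110 0 0 -40 0'; python3 - <<'E'
from rel import *
info()
for n in('side','top'): save(n,n+'15')
a=load('side15')['pixels'][90:340,220:480,::-1]; cv2.imwrite('pics/s15.png',cv2.resize(a,None,fx=2.3,fy=2.3,interpolation=cv2.INTER_CUBIC))
E
```

```text
clock: 19.88
tcp_pos: [0.0523, 0.5, 0.2985]
orientation: [2.723, 1.564, -0.002]
contact_force: [-0.7, 0.6, 0.4]
grip_width: -0.0
t 19.875 tcp [0.05 0.5  0.3 ] F [-0.74  0.64  0.37] w -1.8196079631926456e-05
[[ 0.5   0.86 -0.  ]
 [ 0.86 -0.5  -0.  ]
 [-0.    0.   -1.  ]]
q [-0.6   0.28 -1.17  1.77  0.27  1.27 -0.79]
```

View pics/s15.png

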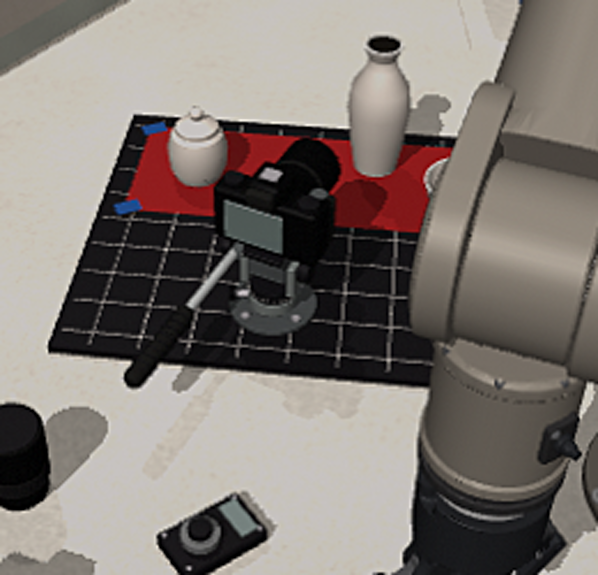

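View pics/top15.png

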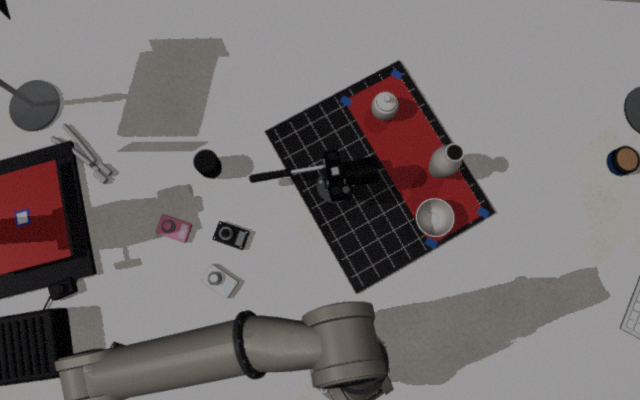

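```bash
python3 - <<'E'
from m2 import *
t,s=load('top15'),load('side15'); t0,s0=load('top0'),load('side0'); t5=load('top5')
print('moved px top china/spare', [int(np.abs(t['pixels'][b].astype(int)-t0['pixels'][b]).max()) for b in (np.s_[88:125,368:402],np.s_[140:182,426:466],np.s_[148:180,192:222])], 'cam top5->15',int(np.abs(t['pixels'][150:200,250:382].astype(int)-t5['pixels'][150:200,250:382]).max()))
# side: grip midline, rows on light bench
def sidebar(s,x0,rows,slope):
    g=s['pixels'].max(2).astype(float); c=[]
    for i,y in enumerate(rows):
        x=int(round(x0+slope*(y-rows[0]))); xs=np.arange(x-10,x+11); w=(g[y,xs]<90); c.append((xs[w].mean(),y))
    return c
g=s['pixels'].max(2)
for y in (244,248,252): print(y,g[y,266:306].tolist())
E
```

```text
moved px top china/spare [17, 35, 21] cam top5->15 25
244 [0, 2, 0, 3, 4, 7, 8, 9, 8, 11, 11, 13, 14, 14, 15, 23, 24, 20, 17, 21, 23, 22, 19, 14, 11, 8, 13, 23, 25, 27, 25, 26, 24, 23, 20, 14, 13, 17, 17, 18]
248 [202, 203, 203, 200, 189, 199, 205, 205, 205, 211, 188, 40, 16, 24, 26, 25, 26, 21, 18, 17, 14, 0, 66, 149, 163, 125, 117, 93, 95, 90, 73, 77, 73, 49, 24, 24, 16, 14, 5, 6]
252 [200, 200, 200, 199, 200, 201, 208, 196, 27, 12, 27, 27, 27, 25, 23, 20, 16, 11, 0, 29, 137, 220, 206, 201, 200, 200, 200, 200, 200, 202, 204, 181, 124, 130, 131, 134, 136, 136, 138, 135]
```

```bash
python3 - <<'E'
from m2 import *
ax=np.array([.5312,.0435])
for nm,dirn,s in(('start',-60.45,load('side0')),('now',-79.75,load('side15'))):
    a=np.radians(dirn); d=np.array([np.cos(a),np.sin(a)]); l=np.array([-d[1],d[0]])
    pts=[np.r_[ax-k*d+.048*l,.087] for k in (.25,.19,.125)]
    print(nm,proj(s,pts).round(1).tolist(),'lens',proj(s,[np.r_[ax+.115*d,.157]]).round(1).tolist())
    pz=[np.r_[ax-.25*d+.048*l,.097]]; print(' end if 10mm up',proj(s,pz).round(1).tolist())
    im=s['pixels'][120:290,260:400,::-1]; im=cv2.resize(im,None,fx=3.5,fy=3.5,interpolation=cv2.INTER_CUBIC)
    for p in proj(s,pts): cv2.circle(im,tuple(int(round(v)) for v in ((p-[260,120]+.5)*3.5-.5)),3,(0,0,255),-1)
    cv2.imwrite(f'pics/lv_{nm}.png',im)
a=cv2.imread('pics/lv_start.png');b=cv2.imread('pics/lv_now.png');c=np.hstack([a,b]);cv2.imwrite('pics/lv.png',cv2.resize(c,None,fx=.81,fy=.81))
E
```

```text
start [[306.1, 268.0], [310.1, 250.0], [314.2, 231.9]] lens [[343.4, 157.3]]
 end if 10mm up [[306.0, 265.2]]
now [[276.4, 255.7], [288.7, 240.2], [301.2, 224.5]] lens [[356.5, 159.7]]
 end if 10mm up [[276.1, 252.9]]
```

View pics/lv.png

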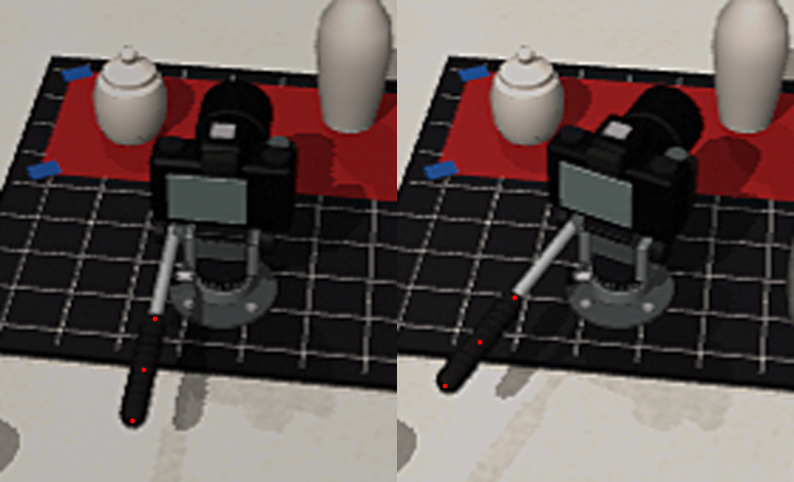

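```bash
python3 -c "
from bench import workorder; print(workorder.hand_in())"
```

```text
the job is handed in; nothing more can be done
None
```

The job is handed in. I pushed the pan bar sideways with the closed finger until the lens pointed at the vase. Then I pressed the black release button to its stop and let it come up. The arm finished clear of everything at about 20 s of the 64 s.

**What the last checks showed:**
- **Aim:** the lens line points along about -79.8°, and the vase lies at -79.8° from the pan axis. The separate estimates of the miss at the vase were -3.7 mm, -1.2 mm and 0 to +1.4 mm, which is at most about 0.65°. The view furthest off was the overhead one that included the steel rod.
- **Level:** where a level bar should appear matches the bar in the side picture as well now as it did at the start.
- **Release:** the force rose to 4.8 N and then steeply to about 22 N as the button bottomed out. It is up again in the later pictures.
- **Bystanders:** the jar, vase and spare lens show no movement in the overhead pictures. The bowl was checked only by eye in those pictures and looked unmoved.

**One disagreement:** the button was first touched with the TCP reading about 7 mm high, although its top stands at 42 mm. By that reading the closed fingertips end about 35 mm behind the stated TCP. I pressed by force instead of by height, and the bar still turned as planned.

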